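Hang the trowel on the plant stand's snap hook

TASK

Turn the top tier of the white plant stand until the snap hook on its rim is over the stand's front foot, the single foot on the side without trays. Then pick up the trowel, push the ring at the end of its handle down past the hook's sprung gate, and leave it hanging there with the gate shut. Leave the other things where they are.

Things in the scene. Friction and masses are not known exactly. Their poses are not given: they have to be found in the camera images.
- stand: White steel three-tier plant stand on the bench; cannot tip. Origin: on the bench at its 18 mm pole. Its -x axis runs along the front foot (150 mm long, 10 mm high), the side without trays. Low tray 180 mm across, floor 48 mm up, on its +y side; middle tray 170 mm across, floor 153 mm up, on its -y side; both reach 180 mm from the pole. Round top tier 200 mm across, underside 285 mm up, swivels.
- top_tier (a joint): Angle of the top tier about the pole, rad: 0 when the snap hook is over the front foot, growing clockwise seen from above; it starts at 0.7 to 1.35 and stays where it is left (friction 0.15 Nm). Stops at -0.5 and 1.7.
- knob_grip (a point): Middle of the bar knob fixed upright at the centre of the top tier: 52 mm long along this point's x axis (in line with the hook), 14 mm wide, 30 mm high; this point is 13 mm under the knob's top, 27 mm above the tier's floor, 315 mm above the bench. Turning the knob turns the tier one to one.
- hook_seat (a point): Stainless snap hook of 6 mm wire on the top tier's rim, in its own x-z plane. Origin: wire centre at the bend's lowest point, 124 mm from the pole, 250 mm up; -x points outward from the pole, z up. Shank at x = +17 mm by the rim, half-round bend, nose at x = -17 mm with its tip at z = +40 mm. The mouth between them, 28 mm clear, faces up and is shut by the gate.
- hook_nose (a point): Rounded tip of the hook's nose (its highest point, 40 mm above and 17 mm outward of the hook's origin).
- gate (a joint): Opening angle of the sprung gate, rad: 0 shut, 0.95 open along the shank. Straight bar 33 mm long from a pin at x = +13, z = +55 mm (hook frame), sloping down and out to the nose tip; opens only downward and inward, with 2.5 to 4 N on its middle. The ring goes down over the nose; its side in the mouth must get below z = +25 mm for the gate to spring shut over it.
- trowel_eye (a point): Centre of the round steel ring fixed to the end of the trowel's handle: 26.5 mm inside, 37.5 mm outside, 5.5 mm wire, flat in the trowel's x-y plane. x axis: from the ring to the blade tip; z: up as it lies (ring centre 11 mm up). Of the two like-sized hand tools only the trowel (dished pointed blade) has a ring. Hung up, it swings for some seconds after it is let go.
- trowel_grip (a point): Middle of the trowel's wooden handle, half-way up: handle 80 mm long, 20 mm wide, 22 mm high; 57 mm from the ring's centre, 11 mm above the bench. Trowel 221 mm long, 0.12 to 0.2 kg, balance point about 26 mm from here towards the blade, blade 54 mm wide. Axes as the trowel's.
- pot_mid (a point): Centre of the empty terracotta pot (104 mm across, 92 mm high) on the low tray. Leave it.
- succulent_mid (a point): Centre of the small white ceramic pot with a succulent (72 mm across, 83 mm high) on the middle tray. Leave it.
- can_mid (a point): Centre of the body of the green plastic watering can (120 mm across, 157 mm high; spout to its +y, handle to its -y). Leave it.
- saucer_mid (a point): Centre of the white ceramic saucer (110 mm across, 18 mm high). Leave it.
- marker_mid (a point): Centre of the flat bamboo plant marker (136 x 20 x 5 mm, pointed at +x) lying between the two hand tools. Leave it.
- fork_mid (a point): Middle of the hand fork (three tines, wooden handle like the trowel's, no ring; 195 mm long). Leave it.
- spray_mid (a point): Middle of the spray bottle (72 mm across, 171 mm high). Leave it.
Not all that is in view belongs to the job. Leave any blue look-alike of the part that bears trowel_eye alone.

How it is judged (in metres and radians):
On the way, in this order (a step that is already met when the one before it is completed fails the run):
1. the top tier is turned so that the hook is over the front foot (within 0.35 rad) and stands still (value of joint top_tier between -0.35 and 0.35 rad and velocity of joint top_tier between -0.1 and 0.1 rad/s), for 0.2 s.
2. the trowel's ring presses the gate open (value of joint gate above 0.25 rad and distance between trowel_eye and hook_seat below 0.07 m).
3. the ring is inside the hook and the gate has sprung shut behind it (value of joint gate below 0.12 rad and distance between trowel_eye and hook_seat below 0.032 m), for 0.2 s.
At the end, for the whole second after the job is handed in: The hook is over the front foot (top tier within 0.35 rad) and the gate shut (under 0.12 rad); the ring hangs in the hook's bend (centre within 20 mm of the bend's lowest point), the trowel blade-down within 0.64 rad of vertical, swinging no more than gently (under 0.4 m/s), released (value of joint top_tier between -0.35 and 0.35 rad and value of joint gate below 0.12 rad and distance between trowel_eye and hook_seat below 0.02 m and angle between trowel_eye's own x axis and vertical above 2.5 rad and linear speed of trowel below 0.4 m/s); the robot touches nothing.
It fails at once if the terracotta pot or the succulent on the stand is shifted by more than 40 mm (distance of any of pot_mid, succulent_mid from where it was at the start of the episode above 0.04 m).
It fails at once if the fork or the plant marker is shifted by more than 40 mm (distance of any of fork_mid, marker_mid from where it was at the start of the episode above 0.04 m).
It fails at once if the watering can, saucer or spray bottle is shifted by more than 40 mm (distance of any of can_mid, saucer_mid, spray_mid from where it was at the start of the episode above 0.04 m).
It also fails if it takes over 67 s, if anything falls off the work surface, if the arm or the gripper's body presses on something with over 40 N, if the wrist force passes 120 N, or if a joint passes its speed limit or range.

ROBOT

A 6-joint arm with a two-finger parallel gripper is mounted at the origin on the work surface. World frame = base frame: x ahead of the robot, y to its left, z up, the work surface at z = 0. Lengths are in m, angles in degrees, forces in N, time in s.
With the tool pointing down it reaches from about 0.3 to 0.75 m from the base axis. Payload 8.5 kg.
Tool frame: the origin (TCP) lies at the very end of the fingers, on their centre line; the grasp point (between the pads) lies 19 mm behind it (env.pinch_z is the distance from the TCP to the grasp point, in m); z points along the fingers, y is the line along which they close (so a half turn about z gives the same grasp; the last joint's range is limited). The gripper opens to 85 mm and grips with 20 to 120 N. Pads are 22 mm wide; open, the fingers measure 114 mm over their backs; the gripper's body (76 mm by 85 mm) begins 54 mm behind the grasp point. The pads swing forward as they close: fully open they stand 13 mm farther back than shut.
Start: joints at [-89.456, 21.807, 74.336, -0, 83.858, -12.336], TCP at [0.123, -0.536, 0.231] pointing down, gripper open.
Joint ranges: [-178.18, 178.18], [-50.72, 133.34], [12.68, 142.11], [-81.47, 261.47], [9.98, 163.14], [-165.26, 165.26]. Speed limits (degrees/s): [136.94, 136.94, 180, 180, 180, 180].

INTERFACE

Orientations are given as a 3x3 rotation matrix whose columns are the frame's x, y, z axes.
In Python, from rig import env, viewer gives the robot as it stands.
- The arm moves only by the tool drive_tool, never from a script. Its argument "series" is a list of rows, each a list of 3 entries, a list of its own where there are three numbers: the shift along the tool's x, y, z in m, then the turn about the tool's z in degrees, then the finger opening in m, from 0 to 0.0854. A call has 1 to 20 rows; each row is the pose to reach, as a shift and turn from the pose commanded when the call began, along the tool's axes at that moment; what a row does not reach only later rows make up. A row lasts 1/10 s, in which the tool goes at most 50 mm and 8.59 degrees, less where a joint would pass 70% of its speed; a pose out of reach is approached as far as the arm can. A call with a gripper value outside its range is refused whole. The fingers move at their own pace and stop on an object; "newtons" is the grip in N (left out, the last holds). Time passes only in rows, so rows that repeat a pose let the fingers close. It gives the time, the measured TCP pose, the force, the opening and the grip force at its end, in the units of the state.
- env.observe(): the state, without advancing time (a new reading comes with each control period).
- viewer.get_image(name): name is "scene" or "top"; returns a dict with "img" (400x640x3 uint8, red, green, blue), "depth" (400x640 float32, m along the optical axis (not along the pixel's ray), 0 where there is no reading), "camera_matrix" (3x3 intrinsics, pixels), "rvec" (rotation vector, rad) and "tvec" (3), from world to camera coordinates, as OpenCV has them. Camera axes: x right, y down, z forward; pixel columns grow to the right and rows downward; lengths in m; the calibration is good to about 2 mm. A picture is of the moment at which its call begins.
- env.close_job(): hands the job in; it is judged then, once.
The state is a dict: "time_s": time; "q": joint angles; "qvel": joint speeds; "joint_efforts": joint torques, N m; "position": TCP position; "tool_rot": TCP orientation; "ft_force": force on the tool from outside, world axes, zero at the start; "wrist_torque": the same for the moment, N m; "grip_width": finger opening in m; "gripper_force": force on a finger pad.
Only numpy, scipy, OpenCV 4.12 (cv2) and the standard library are available. Lean on these libraries where they do the work, as an engineer would, in place of code of your own. Each camera call takes 0.05 s, during which the arm holds its last target. There are 200 camera calls.

## Working session

There is one attempt and no reset: what is moved stays moved. The work goes in short steps, Python scripts to look and compute and a tool call to move; the robot and the scene stay as the last step left them, time stands still between calls to the robot, and variables do not carry over. Pictures are saved under pics/ and viewed, at most 10 in all, crops included, and the job is handed in when it is done.

Besides the shell and the picture viewer there is one more tool, called as a command line: name --argument value ..., lists and objects as JSON in quotes. drive_tool: Moves the arm, as the interface text tells. Its arguments: {"type":"object","properties":{"series":{"type":"array"},"newtons":{"type":"number"}},"required":["series"]}

```bash
ls; mkdir -p pics
cat > h.py <<'E'
import numpy as np, cv2
from rig import env, viewer
def cam(n):
    d=viewer.get_image(n); R=cv2.Rodrigues(np.array(d["rvec"],float))[0]; t=np.array(d["tvec"],float).ravel(); K=np.array(d["camera_matrix"])
    return d,K,R,t
def cloud(c):
    d,K,R,t=c; z=d["depth"]; v,u=np.mgrid[:z.shape[0],:z.shape[1]]
    P=np.stack([(u-K[0,2])/K[0,0]*z,(v-K[1,2])/K[1,1]*z,z],-1)
    W=(P-t)@R; W[z==0]=np.nan; return W
def ray(c,u,v,h):
    d,K,R,t=c; r=R.T@np.array([(u-K[0,2])/K[0,0],(v-K[1,2])/K[1,1],1]); o=-R.T@t
    return o+r*(h-o[2])/r[2]
def proj(c,p):
    d,K,R,t=c; q=K@(R@np.array(p)+t); return q[:2]/q[2]
def save(n,img): cv2.imwrite("pics/"+n,img[:,:,::-1])
E
python3 - <<'E'
from h import *
for n in("scene","top"):
    c=cam(n); save(n+"0.png",c[0]["img"]); print(n,c[1].round(1).tolist(),(-c[2].T@c[3]).round(3),c[2].round(2).tolist())
s=env.observe(); print(s["time_s"],s["position"],s["tool_rot"],env.pinch_z,s["grip_width"])
E
```

```text
pics
scene [[374.5, 0.0, 316.8], [0.0, 374.5, 192.5], [0.0, 0.0, 1.0]] [1.389 0.013 1.138] [[0.01, 1.0, 0.0], [0.73, -0.0, -0.69], [-0.69, 0.01, -0.73]]
top [[437.6, 0.0, 316.2], [0.0, 437.6, 202.0], [0.0, 0.0, 1.0]] [0.334 0.009 1.361] [[0.03, -1.0, 0.01], [-0.99, -0.03, -0.14], [0.14, -0.01, -0.99]]
0.1 [ 0.12258595 -0.53589386  0.23077403] [[ 9.74837902e-01  2.22914925e-01 -4.40626411e-05]
 [ 2.22914786e-01 -9.74837033e-01  1.32544182e-03]
 [ 2.52506870e-04 -1.30191314e-03 -9.99999121e-01]] 0.0187 0.08542968146920707
```

View pics/scene0.png

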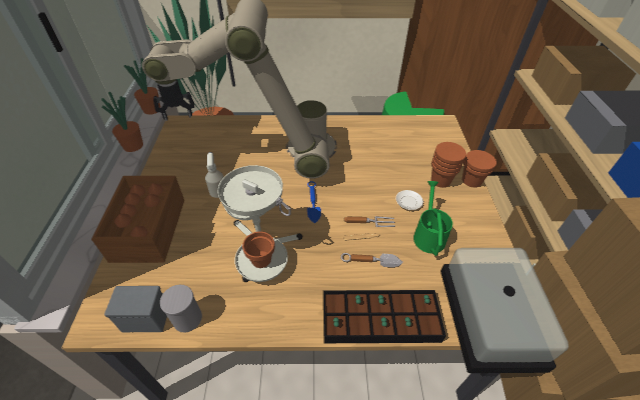

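View pics/top0.png

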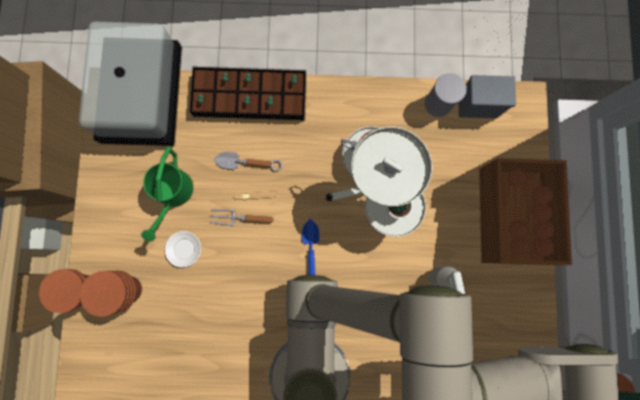

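Run:
```python
from h import *
ct=cam("top"); cs=cam("scene")
a=cv2.resize(ct[0]["img"][110:250,200:440],None,fx=3.3,fy=3.3,interpolation=cv2.INTER_CUBIC)[:300+162]
b=cv2.resize(cs[0]["img"][160:290,200:420],None,fx=3.6,fy=3.6,interpolation=cv2.INTER_CUBIC)
save("ct.png",a);save("cs.png",b)
Wt=cloud(ct);Ws=cloud(cs)
for W in(Wt,Ws):
    z=W[...,2]; P=W[(z>.278)&(z<.305)&(W[...,0]>.3)&(abs(W[...,1]+.2)<.25)]
    print("tier",len(P),P.min(0),P.max(0),np.median(P,0))
    P=W[(z>.31)&(z<.335)&(W[...,0]>.3)&(abs(W[...,1]+.2)<.25)]
    if len(P): print("knob",len(P),P.mean(0),P.max(0), np.linalg.svd((P-P.mean(0))[:,:2])[2][0] if len(P)<3000 else 0)
for p in[(276,166),(262,164),(222,160),(333,197),(357,190)]: print(p,Wt[p[1],p[0]].round(4),ray(ct,*p,.011).round(4))
```

```text
tier 4578 [ 0.48240636 -0.28173748  0.28037718] [ 0.67712114 -0.05884625  0.3049181 ] [ 0.58205753 -0.185905    0.28735675]
knob 227 [ 0.57808445 -0.17920773  0.31982281] [ 0.67661246 -0.0854013   0.33228852] [-0.37881798 -0.9254712 ]
tier 2348 [ 0.4782263  -0.28406299  0.27840764] [ 0.67888483 -0.06295843  0.30497106] [ 0.58177943 -0.18582904  0.2868899 ]
knob 112 [ 0.58264228 -0.18083942  0.3198645 ] [ 0.67782059 -0.08971309  0.32918564] [-0.51596771 -0.85660803]
(276, 166) [ 0.6376  0.1283 -0.0074] [0.6335 0.1267 0.011 ]
(262, 164) [0.637  0.1702 0.0176] [0.6385 0.171  0.011 ]
(222, 160) [ 0.6506  0.3002 -0.0026] [0.6474 0.2973 0.011 ]
(333, 197) [ 0.5404 -0.0551  0.0101] [ 0.5403 -0.055   0.011 ]
(357, 190) [ 0.5649 -0.1298  0.0101] [ 0.5647 -0.1297  0.011 ]
```

View pics/ct.png

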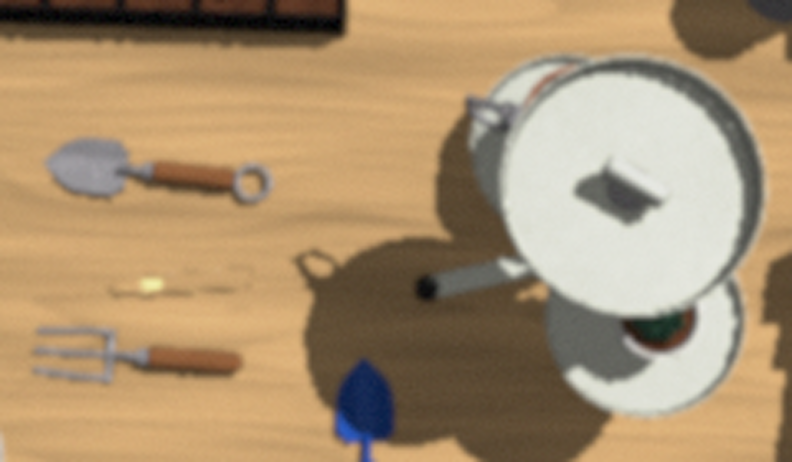

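View pics/cs.png

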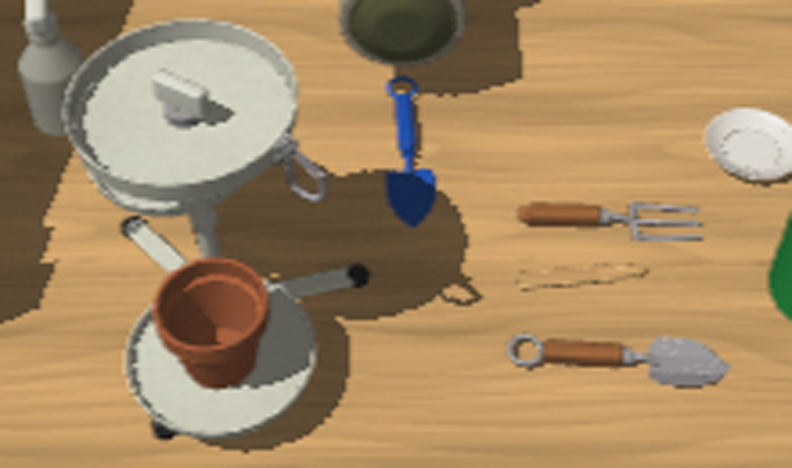

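The candidates are the silver trowel with its ring at top (276,166), the hand fork (240,216, no ring) and the blue trowel look-alike (311,245). The silver one has a dished blade and a ring, so I choose it. The crops confirm this. They also show the hook at top (344,142), the front foot's tip at (330,197) and the bar knob at (388,165). Next I refine these numbers.

Run:
```python
from h import *
from scipy.optimize import least_squares
ct=cam("top");cs=cam("scene");Wt=cloud(ct);Ws=cloud(cs)
A=np.vstack([Wt.reshape(-1,3),Ws.reshape(-1,3)]);A=A[~np.isnan(A[:,0])]
for nm,W in(("t",Wt.reshape(-1,3)),("s",Ws.reshape(-1,3))):
    c0=np.array([.579,-.183]); r=np.hypot(*(W[:,:2]-c0).T); z=W[:,2]
    rim=W[(z>.295)&(z<.32)&(r>.085)&(r<.104)]
    f=least_squares(lambda p:np.hypot(rim[:,0]-p[0],rim[:,1]-p[1])-p[2],[*c0,.098],loss="soft_l1",f_scale=.002); print(nm,"rim",len(rim),f.x,rim[:,2].max())
    c=f.x[:2]
    hk=W[(z>.24)&(z<.32)&(r>.108)&(r<.17)]; print("hook",len(hk),hk.mean(0),np.degrees(np.arctan2(*(hk.mean(0)[:2]-c)[::-1])),r[(z>.24)&(z<.32)&(r>.108)&(r<.17)].max())
    k=W[(z>.318)&(z<.336)&(r<.04)];k=k[k[:,2]>.322] if (k[:,2]>.322).sum()>20 else k
    v=np.linalg.svd(k[:,:2]-k[:,:2].mean(0),full_matrices=False)[2][0];print("knob",len(k),k.mean(0),np.degrees(np.arctan2(v[1],v[0])))
    ft=W[(z>.006)&(z<.014)&(r<.165)&(W[:,1]>c[1]+.03)&(W[:,0]<.585)]
    v=np.linalg.svd(ft[:,:2]-ft[:,:2].mean(0),full_matrices=False)[2][0];d=ft.mean(0)[:2]-c
    print("foot",len(ft),ft.mean(0),np.degrees(np.arctan2(v[1],v[0])),np.degrees(np.arctan2(d[1],d[0])))
    # trowel handle
    tr=W[(z>.012)&(z<.03)&(abs(W[:,0]-.64)<.03)&(W[:,1]>.1)&(W[:,1]<.235)]
    v=np.linalg.svd(tr[:,:2]-tr[:,:2].mean(0),full_matrices=False)[2][0]
    print("handle",len(tr),tr.mean(0),tr[:,1].min(),tr[:,1].max(),np.degrees(np.arctan2(v[1],v[0])))
# image points: ring centres in crops
print("ring top",ray(ct,200+251/3.3,110+183/3.3,.011),"scene",ray(cs,200+526/3.6,160+351/3.6,.011))
print("tip top",ray(ct,200+45/3.3,110+163/3.3,.008),"scene",ray(cs,200+728/3.6,160+367/3.6,.008))
print("handle ends top",ray(ct,200+236/3.3,110+180/3.3,.016),ray(ct,200+152/3.3,110+171/3.3,.016))
print("foot tip",ray(ct,200+426/3.3,110+287/3.3,.01),ray(cs,200+358/3.6,160+275/3.6,.01))
print("nose top",ray(ct,200+471/3.3,110+103/3.3,.288))
```

```text
t rim 555 [ 0.57897965 -0.18353661  0.0975016 ] 0.3140792136702853
hook 78 [ 0.64046342 -0.07516586  0.28078753] 60.4317407906158 0.1430880912178262
knob 119 [ 0.57861104 -0.18394689  0.32622899] -119.73134335322693
foot 210 [ 0.55082277 -0.08576003  0.00936809] 103.06045969828826 106.06490050046858
handle 198 [0.64220957 0.17892063 0.01917796] 0.10794182642664751 0.23387371350585395 -92.8719522709568
s rim 490 [ 0.5809273  -0.18613596  0.09755311] 0.3112798478295323
hook 68 [ 0.64275733 -0.07756619  0.28061514] 60.33866592200005 0.14278627919327658
knob 53 [ 0.58225108 -0.18626043  0.32540467] 61.054848517679844
foot 100 [ 0.55258205 -0.07809319  0.00842254] -75.76406105814064 104.70037356876907
handle 140 [0.64684461 0.17833729 0.01809862] 0.1071382789020701 0.2313775104789367 85.75344748476707
ring top [0.63524236 0.12659652 0.011     ] scene [0.64349273 0.12566235 0.011     ]
tip top [0.64925869 0.32436505 0.008     ] scene [0.66092319 0.32324833 0.008     ]
handle ends top [0.63659076 0.14052024 0.016     ] [0.64282216 0.2206316  0.016     ]
foot tip [ 0.54014794 -0.042878    0.01      ] [ 0.54909357 -0.04273727  0.01      ]
nose top [ 0.64125177 -0.06320412  0.288     ]
```

drive_tool --series '[[[0, 0, -0.05], 0, 0.06], [[0, 0, -0.1], 0, 0.06], [[0, 0, -0.15], 0, 0.06], [[0.04, -0.018, -0.15], -4, 0.06], [[0.08, -0.037, -0.15], -8, 0.06], [[0.12, -0.055, -0.15], -12, 0.06], [[0.16, -0.073, -0.15], -16, 0.06], [[0.2, -0.092, -0.15], -20, 0.06], [[0.24, -0.11, -0.15], -24, 0.06], [[0.28, -0.128, -0.15], -28, 0.06], [[0.32, -0.147, -0.15], -32, 0.06], [[0.36, -0.165, -0.15], -36, 0.06], [[0.4, -0.183, -0.15], -40, 0.06], [[0.44, -0.202, -0.15], -44, 0.06], [[0.48, -0.22, -0.15], -47.5, 0.06], [[0.524, -0.24, -0.15], -47.5, 0.06], [[0.524, -0.24, -0.15], -47.5, 0.06], [[0.524, -0.24, -0.15], -47.5, 0.06]]'

```text
time_s: 2.1
position: [0.5803, -0.1848, 0.3807]
tool_rot: [[0.493, 0.87, -0.001], [0.87, -0.493, 0.0], [-0.0, -0.001, -1.0]]
ft_force: [-0.8, 0.0, 0.0]
grip_width: 0.0599
gripper_force: 0.0
```

drive_tool --series '[[[0, 0, 0.03], 0, 0.06], [[0, 0, 0.06], 0, 0.06], [[0, 0, 0.075], 0, 0.06], [[0, 0, 0.082], 0, 0.06], [[0, 0, 0.082], 0, 0.06], [[0, 0, 0.082], 0, 0.03], [[0, 0, 0.082], 0, 0.0], [[0, 0, 0.082], 0, 0.0], [[0, 0, 0.082], 0, 0.0], [[0, 0, 0.082], 0, 0.0], [[0, 0, 0.082], 0, 0.0], [[0, 0, 0.082], 0, 0.0]]' --newtons 40

```text
time_s: 3.3
position: [0.5786, -0.1847, 0.3004]
tool_rot: [[0.494, 0.869, -0.002], [0.869, -0.494, 0.0], [-0.001, -0.002, -1.0]]
ft_force: [-10.4, 4.1, 5.0]
grip_width: 0.0132
gripper_force: 42.1
```

drive_tool --series '[[[0, 0, 0], -3, 0.0], [[0, 0, 0], -7, 0.0], [[0, 0, 0], -11, 0.0], [[0, 0, 0], -15, 0.0], [[0, 0, 0], -19, 0.0], [[0, 0, 0], -23, 0.0], [[0, 0, 0], -27, 0.0], [[0, 0, 0], -31, 0.0], [[0, 0, 0], -35, 0.0], [[0, 0, 0], -39, 0.0], [[0, 0, 0], -42, 0.0], [[0, 0, 0], -44.5, 0.0], [[0, 0, 0], -44.5, 0.0], [[0, 0, 0], -44.5, 0.0], [[0, 0, 0], -44.5, 0.0], [[0, 0, 0], -44.5, 0.0]]'

```text
time_s: 4.9
position: [0.5786, -0.1847, 0.3005]
tool_rot: [[-0.257, 0.966, -0.002], [0.966, 0.257, 0.001], [0.001, -0.002, -1.0]]
ft_force: [-10.4, 2.5, 4.4]
grip_width: 0.013
gripper_force: 42.3
```

drive_tool --series '[[[0, 0, 0], 0, 0.06], [[0, 0, 0], 0, 0.06], [[0, 0, 0], 0, 0.06], [[0, 0, 0], 0, 0.06], [[0, 0, -0.03], 0, 0.06], [[0, 0, -0.06], 0, 0.06], [[0, 0, -0.1], 0, 0.06], [[0, 0, -0.12], 0, 0.06], [[0, 0, -0.12], 0, 0.085]]'

```text
time_s: 5.8
position: [0.5802, -0.1855, 0.4223]
tool_rot: [[-0.257, 0.966, 0.005], [0.966, 0.257, -0.003], [-0.004, 0.004, -1.0]]
ft_force: [0.1, 0.1, 0.5]
grip_width: 0.0726
gripper_force: 0.0
```

drive_tool --series '[[[0.04, 0.018, 0], 3, 0.08], [[0.08, 0.036, 0], 6, 0.08], [[0.12, 0.055, 0], 9, 0.08], [[0.16, 0.073, 0], 12, 0.08], [[0.2, 0.091, 0.03], 15, 0.08], [[0.24, 0.109, 0.07], 18, 0.08], [[0.28, 0.127, 0.11], 19.4, 0.08], [[0.32, 0.146, 0.15], 19.4, 0.08], [[0.35, 0.16, 0.19], 19.4, 0.08], [[0.35, 0.16, 0.235], 19.4, 0.08], [[0.35, 0.16, 0.28], 19.4, 0.08], [[0.35, 0.16, 0.32], 19.4, 0.08], [[0.35, 0.16, 0.34], 19.4, 0.08], [[0.35, 0.16, 0.34], 19.4, 0.08], [[0.35, 0.16, 0.34], 19.4, 0.08]]'

```text
time_s: 7.3
position: [0.6448, 0.1939, 0.0797]
tool_rot: [[0.079, 0.997, -0.0], [0.997, -0.079, 0.0], [0.0, -0.0, -1.0]]
ft_force: [0.6, -0.8, 1.2]
grip_width: 0.08
gripper_force: 0.0
```

Run:
```python
from h import *
ct=cam("top");cs=cam("scene");Ws=cloud(cs);Wt=cloud(ct)
s=env.observe();print(s["time_s"],s["position"],np.degrees(np.arctan2(s["tool_rot"][1][0],s["tool_rot"][0][0])))
for W in(Wt.reshape(-1,3),Ws.reshape(-1,3)):
    c=np.array([.5795,-.185]);r=np.hypot(*(W[:,:2]-c).T);z=W[:,2]
    hk=W[(z>.24)&(z<.32)&(r>.108)&(r<.17)]; print("hook",len(hk),hk.mean(0),np.degrees(np.arctan2(*(hk.mean(0)[:2]-c)[::-1])),np.hypot(*(hk[:,:2]-c).T).max(), hk[hk[:,2]>.283].mean(0))
a=cv2.resize(cs[0]["img"][150:290,220:440],None,fx=3.6,fy=3.6,interpolation=cv2.INTER_CUBIC);save("a.png",a)
```

```text
7.4 [0.64561342 0.19402549 0.08152981] 85.47508296586558
hook 85 [ 0.54697684 -0.06565212  0.2827169 ] 105.24338305206318 0.1442518374960615 [ 0.54732086 -0.06646264  0.29848154]
hook 55 [ 0.54849067 -0.06365845  0.27602735] 104.3353584796099 0.14102690842811685 [ 0.54907693 -0.06569251  0.29510805]
```

View pics/a.png

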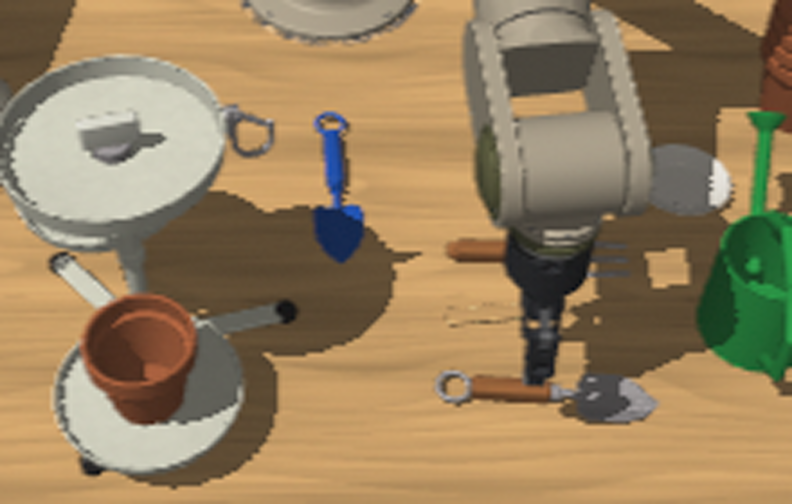

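The hook now sits over the foot at crop (250,135). The fingers are above the handle, and the trowel's ring shows at (453,386). Next I grasp it.

drive_tool --series '[[[0, 0, 0.03], 0, 0.08], [[0, 0, 0.06], 0, 0.08], [[0, 0, 0.072], 0, 0.08], [[0, 0, 0.077], 0, 0.08], [[0, 0, 0.077], 0, 0.06], [[0, 0, 0.077], 0, 0.04], [[0, 0, 0.077], 0, 0.02], [[0, 0, 0.077], 0, 0.0], [[0, 0, 0.077], 0, 0.0], [[0, 0, 0.077], 0, 0.0], [[0, 0, 0.077], 0, 0.0], [[0, 0, 0.077], 0, 0.0]]' --newtons 90

```text
time_s: 8.6
position: [0.6452, 0.1941, 0.0035]
tool_rot: [[0.079, 0.997, 0.002], [0.997, -0.079, 0.0], [0.0, 0.002, -1.0]]
ft_force: [-0.7, -0.5, 6.3]
grip_width: 0.0178
gripper_force: 89.4
```

drive_tool --series '[[[0, 0, -0.02], 0, 0.0], [[0, 0, -0.05], 0, 0.0], [[0, 0, -0.09], 0, 0.0], [[0, 0, -0.13], 0, 0.0], [[0, 0, -0.17], 0, 0.0], [[0, 0, -0.21], 0, 0.0], [[0, 0, -0.25], 0, 0.0], [[0, 0, -0.29], 0, 0.0], [[0, 0, -0.33], 0, 0.0], [[-0.02, -0.02, -0.33], -4, 0.0], [[-0.04, -0.04, -0.33], -8, 0.0], [[-0.065, -0.062, -0.33], -12, 0.0], [[-0.09, -0.086, -0.33], -16, 0.0], [[-0.11, -0.105, -0.33], -19.4, 0.0], [[-0.13, -0.125, -0.33], -19.4, 0.0], [[-0.13, -0.125, -0.33], -19.4, 0.0], [[-0.13, -0.125, -0.33], -19.4, 0.0], [[-0.13, -0.125, -0.33], -19.4, 0.0]]'

```text
time_s: 10.4
position: [0.5102, 0.0746, 0.3322]
tool_rot: [[-0.257, 0.966, -0.0], [0.966, 0.257, 0.0], [0.0, -0.0, -1.0]]
ft_force: [0.3, 0.3, -0.0]
grip_width: 0.0177
gripper_force: 88.6
```

```bash
cat > m.py <<'E'
from h import *
import sys
ct=cam("top");cs=cam("scene");s=env.observe();p=np.array(s["position"]);Rt=np.array(s["tool_rot"]);x=Rt[:,0]
print(s["time_s"],p.round(4),s["grip_width"])
a=[]
for c,f in((ct,5),(cs,5)):
    o=proj(c,[.548,-.05,.29]).astype(int); u0,v0=o[0]-38,o[1]-28
    a.append(cv2.resize(c[0]["img"][v0:v0+56,u0:u0+78],None,fx=10.2,fy=5.2*2,interpolation=cv2.INTER_CUBIC)[:,:]); print("crop0",u0,v0)
    W=cloud(c).reshape(-1,3); L=(W-p)@Rt
    q=L[(L[:,0]<-.04)&(L[:,0]>-.1)&(abs(L[:,1])<.025)&(abs(L[:,2]+.0075)<.025)]
    if len(q): print("ring in tool",len(q),q.mean(0).round(4),q.min(0).round(4),q.max(0).round(4))
save(sys.argv[1],cv2.resize(np.vstack(a),None,fx=.5,fy=.5))
E
python3 m.py b.png
```

```text
10.5 [0.5103 0.0746 0.332 ] 0.0181875057858724
crop0 298 149
ring in tool 59 [-0.0758 -0.0041 -0.0093] [-0.0872 -0.017  -0.0133] [-0.0559  0.0169 -0.0048]
crop0 256 155
ring in tool 85 [-0.0606  0.0044 -0.009 ] [-0.0896 -0.0164 -0.0189] [-0.04    0.0198  0.0019]
```

View pics/b.png

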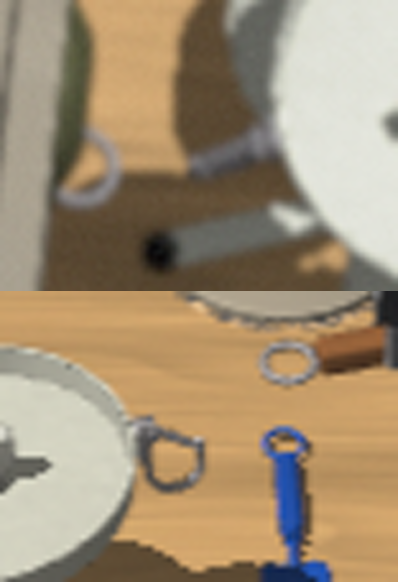

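Run:
```python
from h import *
ct=cam("top");cs=cam("scene");s=env.observe();p=np.array(s["position"]);Rt=np.array(s["tool_rot"])
f=lambda w:((w-p)@Rt).round(4)
print("ring scene",f(ray(cs,312.9,168.8,.341)),"ring edge top",f(ray(ct,298+119/5.1,149+165/5.2,.341)))
for z in(.287,.290): print("nose scene",ray(cs,256+201/5.1,155+148/5.2,z),f(ray(cs,256+201/5.1,155+148/5.2,z)),"top",f(ray(ct,298+190/5.1,149+166/5.2,z)))
print("bend bottom scene",f(ray(cs,256+175/5.1,155+196/5.2,.25)))
n=np.array([.5795,-.185,0])+.141*np.array([-.257,.966,0])+[0,0,.29]; print("nose nominal",n,f(n), "foot-aligned pole axis")
# hook points depth in tool frame
for c in(ct,cs):
    L=(cloud(c).reshape(-1,3)-p)@Rt; q=L[(L[:,0]<-.09)&(L[:,0]>-.15)&(abs(L[:,1])<.03)&(L[:,2]>.02)&(L[:,2]<.09)]
    b=np.polyfit(q[:,0],q[:,1],1);print(len(q),"x max",np.sort(q[:,0])[-4:].round(4),"z top",q[:,2].min().round(4),"y line: slope",b[0].round(3),"at nose(-.126)",np.polyval(b,-.126).round(4))
```

```text
ring scene [-0.0699  0.0072 -0.009 ] ring edge top [-0.0871 -0.0048 -0.009 ]
nose scene [ 0.54564879 -0.04723121  0.287     ] [-0.1269  0.003   0.0449] top [-0.1245 -0.0035  0.045 ]
nose scene [ 0.54861973 -0.04701828  0.29      ] [-0.1274  0.0059  0.0419] top [-0.1242 -0.004   0.042 ]
bend bottom scene [-0.1456  0.0038  0.0819]
nose nominal [ 0.543263 -0.048794  0.29    ] [-0.1277  0.0002  0.0419] foot-aligned pole axis
51 x max [-0.1253 -0.1249 -0.1249 -0.1245] z top 0.0321 y line: slope -0.024 at nose(-.126) -0.0008
36 x max [-0.1285 -0.1285 -0.1285 -0.1279] z top 0.0363 y line: slope 0.004 at nose(-.126) 0.0015
```

drive_tool --series '[[[-0.015, 0, 0], 0, 0.0], [[-0.035, 0, 0], 0, 0.0], [[-0.0535, 0, 0], 0, 0.0], [[-0.0535, 0, 0.02], 0, 0.0], [[-0.0535, 0, 0.033], 0, 0.0], [[-0.0535, 0, 0.033], 0, 0.0], [[-0.0535, 0, 0.033], 0, 0.0]]'

```text
time_s: 11.3
position: [0.5239, 0.0221, 0.2997]
tool_rot: [[-0.257, 0.967, 0.0], [0.967, 0.257, -0.0], [-0.0, 0.0, -1.0]]
ft_force: [0.6, 1.0, -1.3]
grip_width: 0.0178
gripper_force: 88.7
```

```bash
python3 m.py c.png
```

```text
11.4 [0.524  0.0223 0.3002] 0.017885239768396278
crop0 298 149
ring in tool 44 [-0.0812 -0.0049 -0.0057] [-0.1    -0.0172 -0.0171] [-0.0403  0.009   0.0084]
crop0 256 155
ring in tool 98 [-0.0663  0.0032 -0.0058] [-0.0997 -0.016  -0.0201] [-0.0412  0.0199  0.0167]
```

View pics/c.png

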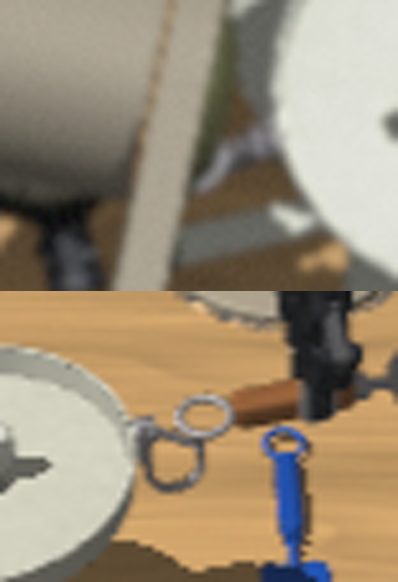

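The ring in the scene crop at (205,415) lies over the nose tip at about (201,441), allowing for its height. I push it down past the gate.

drive_tool --series '[[[0, 0.001, 0.008], 0, 0.0], [[0, 0.001, 0.014], 0, 0.0], [[0, 0.001, 0.018], 0, 0.0], [[0, 0.001, 0.022], 0, 0.0], [[0, 0.001, 0.026], 0, 0.0], [[0, 0.001, 0.03], 0, 0.0], [[0, 0.001, 0.03], 0, 0.0]]'

```text
time_s: 12.1
position: [0.5242, 0.0228, 0.2684]
tool_rot: [[-0.257, 0.966, -0.002], [0.966, 0.257, 0.0], [0.001, -0.002, -1.0]]
ft_force: [0.7, -0.2, -2.1]
grip_width: 0.0181
gripper_force: 88.6
```

```bash
python3 m.py d.png; python3 -c "
from h import *
for i in range(1): print(env.observe()['ft_force'],env.observe()['wrist_torque'])"
```

```text
12.2 [0.5244 0.0227 0.2691] 0.018009275170300033
crop0 298 149
ring in tool 54 [-0.0823 -0.0046 -0.012 ] [-0.0998 -0.0172 -0.0324] [-0.0416  0.0073  0.0175]
crop0 256 155
ring in tool 108 [-0.0667  0.0038 -0.0091] [-0.0997 -0.0139 -0.0314] [-0.0403  0.0205  0.0171]
[ 0.12902432 -0.09371592 -1.25335964] [ 0.02701469 -0.00322601 -0.0175578 ]
```

View pics/d.png

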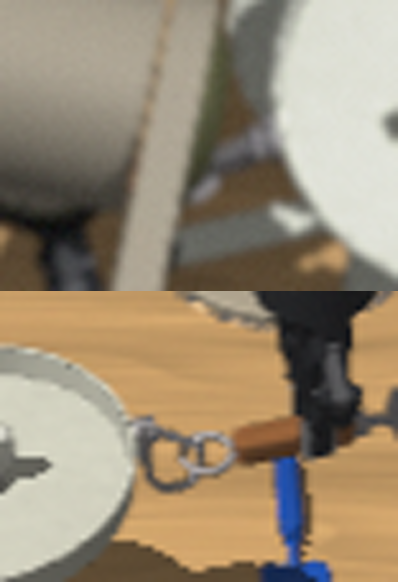

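The ring encircles the nose at scene crop (200,450), with its far side in the mouth. I keep going down.

drive_tool --series '[[[0, 0, 0.003], 0, 0.0], [[0, 0, 0.006], 0, 0.0], [[0, 0, 0.009], 0, 0.0], [[0, 0, 0.012], 0, 0.0], [[0, 0, 0.015], 0, 0.0], [[0, 0, 0.015], 0, 0.0], [[0, 0, 0.015], 0, 0.0], [[0, 0, 0.015], 0, 0.0]]'

```text
time_s: 13.0
position: [0.5246, 0.0228, 0.2545]
tool_rot: [[-0.257, 0.966, 0.0], [0.966, 0.257, -0.0], [-0.0, 0.0, -1.0]]
ft_force: [0.1, -0.5, -0.9]
grip_width: 0.0181
gripper_force: 88.6
```

```bash
python3 m.py e.png
```

```text
13.1 [0.5246 0.0228 0.2544] 0.017785048356050673
crop0 298 149
ring in tool 35 [-0.08   -0.0053 -0.0063] [-0.0992 -0.0169 -0.0201] [-0.0427  0.0103  0.008 ]
crop0 256 155
ring in tool 104 [-0.0662  0.0031 -0.0092] [-0.0994 -0.0153 -0.0323] [-0.0402  0.0218  0.0068]
```

View pics/e.png

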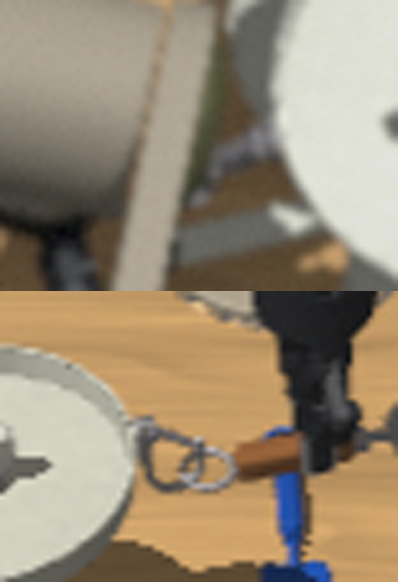

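The ring is threaded at crop (197,465), and the gate bar above it looks closed at (150,430) to (200,440). Before releasing, I lower the handle with a light grip so that it pivots in the pads and swings less.

drive_tool --series '[[[0.002, 0, 0.004], 0, 0.0], [[0.002, 0, 0.008], 0, 0.0], [[0.001, 0, 0.013], 0, 0.0], [[0, 0, 0.018], 0, 0.0], [[-0.001, 0, 0.023], 0, 0.0], [[-0.002, 0, 0.028], 0, 0.0], [[-0.004, 0, 0.034], 0, 0.0], [[-0.006, 0, 0.04], 0, 0.0], [[-0.008, 0, 0.046], 0, 0.0], [[-0.01, 0, 0.051], 0, 0.0], [[-0.01, 0, 0.051], 0, 0.0], [[-0.01, 0, 0.051], 0, 0.0]]' --newtons 20

```text
time_s: 14.3
position: [0.5285, 0.0123, 0.205]
tool_rot: [[-0.257, 0.966, 0.006], [0.966, 0.257, -0.003], [-0.004, 0.005, -1.0]]
ft_force: [1.5, -1.7, 9.6]
grip_width: 0.0183
gripper_force: 92.8
```

drive_tool --series '[[[0, 0, 0], 0, 0.02], [[0, 0, 0], 0, 0.03], [[0, 0, 0], 0, 0.05], [[0, 0, 0], 0, 0.06], [[0.005, 0, -0.02], 0, 0.06], [[0.02, 0, -0.05], 0, 0.06], [[0.04, 0, -0.09], 0, 0.06], [[0.06, 0, -0.13], 0, 0.06], [[0.08, 0, -0.17], 0, 0.06], [[0.11, 0, -0.2], 0, 0.06], [[0.14, 0, -0.22], 0, 0.06], [[0.16, 0, -0.22], 0, 0.06], [[0.16, 0.03, -0.22], 0, 0.06], [[0.16, 0.07, -0.22], 0, 0.06], [[0.16, 0.11, -0.22], 0, 0.06], [[0.16, 0.11, -0.22], 0, 0.06], [[0.16, 0.11, -0.22], 0, 0.06], [[0.16, 0.11, -0.22], 0, 0.06]]'

```text
time_s: 16.1
position: [0.5916, 0.1959, 0.424]
tool_rot: [[-0.257, 0.966, 0.001], [0.966, 0.257, 0.0], [-0.0, 0.001, -1.0]]
ft_force: [-0.6, -0.1, -0.0]
grip_width: 0.0601
gripper_force: 0.0
```

drive_tool --series '[[[0, 0, 0], 0, 0.06], [[0, 0, 0], 0, 0.06], [[0, 0, 0], 0, 0.06], [[0, 0, 0], 0, 0.06], [[0, 0, 0], 0, 0.06], [[0, 0, 0], 0, 0.06], [[0, 0, 0], 0, 0.06], [[0, 0, 0], 0, 0.06], [[0, 0, 0], 0, 0.06], [[0, 0, 0], 0, 0.06], [[0, 0, 0], 0, 0.06], [[0, 0, 0], 0, 0.06], [[0, 0, 0], 0, 0.06], [[0, 0, 0], 0, 0.06], [[0, 0, 0], 0, 0.06], [[0, 0, 0], 0, 0.06], [[0, 0, 0], 0, 0.06], [[0, 0, 0], 0, 0.06], [[0, 0, 0], 0, 0.06], [[0, 0, 0], 0, 0.06]]'

```text
time_s: 18.1
position: [0.5923, 0.196, 0.4234]
tool_rot: [[-0.257, 0.966, 0.0], [0.966, 0.257, 0.0], [0.0, 0.0, -1.0]]
ft_force: [0.7, 0.1, 0.1]
grip_width: 0.0604
gripper_force: 0.0
```

drive_tool --series '[[[0, 0, 0], 0, 0.06], [[0, 0, 0], 0, 0.06], [[0, 0, 0], 0, 0.06], [[0, 0, 0], 0, 0.06], [[0, 0, 0], 0, 0.06], [[0, 0, 0], 0, 0.06], [[0, 0, 0], 0, 0.06], [[0, 0, 0], 0, 0.06], [[0, 0, 0], 0, 0.06], [[0, 0, 0], 0, 0.06], [[0, 0, 0], 0, 0.06], [[0, 0, 0], 0, 0.06], [[0, 0, 0], 0, 0.06], [[0, 0, 0], 0, 0.06], [[0, 0, 0], 0, 0.06], [[0, 0, 0], 0, 0.06], [[0, 0, 0], 0, 0.06], [[0, 0, 0], 0, 0.06], [[0, 0, 0], 0, 0.06], [[0, 0, 0], 0, 0.06]]'

```text
time_s: 20.1
position: [0.5923, 0.196, 0.4233]
tool_rot: [[-0.257, 0.966, -0.0], [0.966, 0.257, -0.0], [0.0, -0.0, -1.0]]
ft_force: [-0.0, 0.3, -0.3]
grip_width: 0.0598
gripper_force: 0.0
```

Run:
```python
from h import *
import time
fr=[]
for i in range(12):
    c=cam("scene"); fr.append(c[0]["img"][150:270,230:360].astype(int))
print(env.observe()["time_s"],[int((abs(fr[i]-fr[i-1]).max(2)>40).sum()) for i in range(1,12)])
a=np.hstack([fr[0],fr[11]]).astype(np.uint8); save("f.png",cv2.resize(a,None,fx=3,fy=4,interpolation=cv2.INTER_CUBIC))
```

```text
20.7 [2, 23, 44, 46, 43, 36, 30, 7, 3, 24, 44]
```

View pics/f.png

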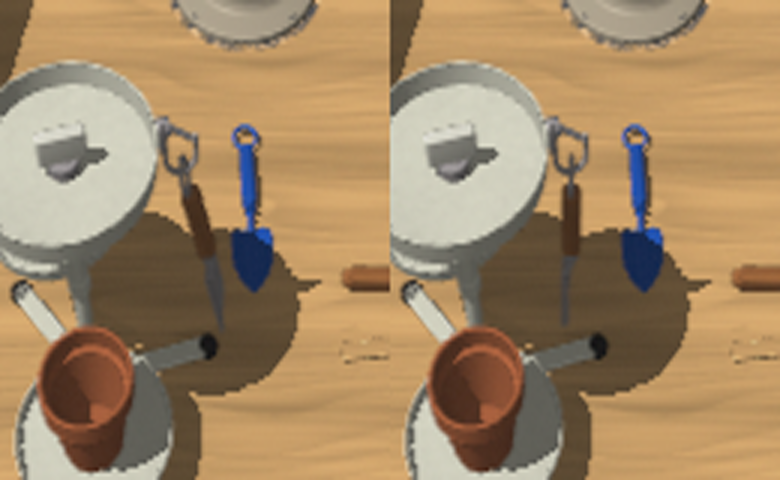

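The trowel hangs in the hook (ring at (185,165)) with the gate shut and is still swinging. I let it settle, measuring the motion with camera calls.

drive_tool --series '[[[0, 0, 0], 0, 0.06], [[0, 0, 0], 0, 0.06], [[0, 0, 0], 0, 0.06], [[0, 0, 0], 0, 0.06], [[0, 0, 0], 0, 0.06], [[0, 0, 0], 0, 0.06], [[0, 0, 0], 0, 0.06], [[0, 0, 0], 0, 0.06], [[0, 0, 0], 0, 0.06], [[0, 0, 0], 0, 0.06], [[0, 0, 0], 0, 0.06], [[0, 0, 0], 0, 0.06], [[0, 0, 0], 0, 0.06], [[0, 0, 0], 0, 0.06], [[0, 0, 0], 0, 0.06], [[0, 0, 0], 0, 0.06], [[0, 0, 0], 0, 0.06], [[0, 0, 0], 0, 0.06], [[0, 0, 0], 0, 0.06], [[0, 0, 0], 0, 0.06]]'

```text
time_s: 22.7
position: [0.5923, 0.196, 0.4233]
tool_rot: [[-0.257, 0.966, 0.0], [0.966, 0.257, 0.0], [0.0, 0.0, -1.0]]
ft_force: [0.9, -0.5, 0.2]
grip_width: 0.06
gripper_force: 0.0
```

drive_tool --series '[[[0, 0, 0], 0, 0.06], [[0, 0, 0], 0, 0.06], [[0, 0, 0], 0, 0.06], [[0, 0, 0], 0, 0.06], [[0, 0, 0], 0, 0.06], [[0, 0, 0], 0, 0.06], [[0, 0, 0], 0, 0.06], [[0, 0, 0], 0, 0.06], [[0, 0, 0], 0, 0.06], [[0, 0, 0], 0, 0.06], [[0, 0, 0], 0, 0.06], [[0, 0, 0], 0, 0.06], [[0, 0, 0], 0, 0.06], [[0, 0, 0], 0, 0.06], [[0, 0, 0], 0, 0.06], [[0, 0, 0], 0, 0.06], [[0, 0, 0], 0, 0.06], [[0, 0, 0], 0, 0.06], [[0, 0, 0], 0, 0.06], [[0, 0, 0], 0, 0.06]]'

```text
time_s: 24.7
position: [0.5923, 0.196, 0.4233]
tool_rot: [[-0.257, 0.966, -0.0], [0.966, 0.257, 0.0], [0.0, -0.0, -1.0]]
ft_force: [1.0, 0.2, 1.0]
grip_width: 0.0596
gripper_force: 0.0
```

drive_tool --series '[[[0, 0, 0], 0, 0.06], [[0, 0, 0], 0, 0.06], [[0, 0, 0], 0, 0.06], [[0, 0, 0], 0, 0.06], [[0, 0, 0], 0, 0.06], [[0, 0, 0], 0, 0.06], [[0, 0, 0], 0, 0.06], [[0, 0, 0], 0, 0.06], [[0, 0, 0], 0, 0.06], [[0, 0, 0], 0, 0.06], [[0, 0, 0], 0, 0.06], [[0, 0, 0], 0, 0.06], [[0, 0, 0], 0, 0.06], [[0, 0, 0], 0, 0.06], [[0, 0, 0], 0, 0.06], [[0, 0, 0], 0, 0.06], [[0, 0, 0], 0, 0.06], [[0, 0, 0], 0, 0.06], [[0, 0, 0], 0, 0.06], [[0, 0, 0], 0, 0.06]]'

```text
time_s: 26.7
position: [0.5923, 0.196, 0.4233]
tool_rot: [[-0.257, 0.966, 0.0], [0.966, 0.257, -0.0], [-0.0, 0.0, -1.0]]
ft_force: [0.2, 0.1, 0.4]
grip_width: 0.0601
gripper_force: 0.0
```

drive_tool --series '[[[0, 0, 0], 0, 0.06], [[0, 0, 0], 0, 0.06], [[0, 0, 0], 0, 0.06], [[0, 0, 0], 0, 0.06], [[0, 0, 0], 0, 0.06], [[0, 0, 0], 0, 0.06], [[0, 0, 0], 0, 0.06], [[0, 0, 0], 0, 0.06], [[0, 0, 0], 0, 0.06], [[0, 0, 0], 0, 0.06], [[0, 0, 0], 0, 0.06], [[0, 0, 0], 0, 0.06], [[0, 0, 0], 0, 0.06], [[0, 0, 0], 0, 0.06], [[0, 0, 0], 0, 0.06], [[0, 0, 0], 0, 0.06], [[0, 0, 0], 0, 0.06], [[0, 0, 0], 0, 0.06], [[0, 0, 0], 0, 0.06], [[0, 0, 0], 0, 0.06]]'

```text
time_s: 28.7
position: [0.5923, 0.196, 0.4233]
tool_rot: [[-0.257, 0.966, -0.0], [0.966, 0.257, -0.0], [0.0, -0.0, -1.0]]
ft_force: [-0.3, 0.0, -0.7]
grip_width: 0.0599
gripper_force: 0.0
```

```bash
cat > w.py <<'E'
from h import *
fr=[];bx=[]
for i in range(16):
    c=cam("scene"); fr.append(c[0]["img"][150:270,230:360].astype(int))
    W=cloud(c).reshape(-1,3); h=np.hypot(W[:,0]-.547,W[:,1]+.062)
    q=W[(W[:,2]>.045)&(W[:,2]<.2)&(h<.09)&(np.hypot(W[:,0]-.58,W[:,1]+.185)>.06)]; b=q[q[:,2]<.12]
    bx.append((len(q),*b.mean(0).round(3)) if len(b) else (len(q),))
print(env.observe()["time_s"],[int((abs(fr[i]-fr[i-1]).max(2)>40).sum()) for i in range(1,16)]); print(*bx,sep="\n")
E
python3 w.py
```

```text
29.5 [0, 0, 0, 0, 1, 1, 0, 0, 0, 0, 0, 0, 0, 1, 0]
(170, np.float64(0.582), np.float64(-0.089), np.float64(0.072))
(174, np.float64(0.584), np.float64(-0.091), np.float64(0.07))
(173, np.float64(0.584), np.float64(-0.089), np.float64(0.069))
(174, np.float64(0.584), np.float64(-0.088), np.float64(0.071))
(175, np.float64(0.583), np.float64(-0.089), np.float64(0.072))
(179, np.float64(0.584), np.float64(-0.09), np.float64(0.072))
(177, np.float64(0.583), np.float64(-0.09), np.float64(0.072))
(176, np.float64(0.587), np.float64(-0.092), np.float64(0.073))
(173, np.float64(0.586), np.float64(-0.092), np.float64(0.072))
(178, np.float64(0.587), np.float64(-0.093), np.float64(0.071))
(174, np.float64(0.587), np.float64(-0.092), np.float64(0.072))
(169, np.float64(0.586), np.float64(-0.092), np.float64(0.073))
(179, np.float64(0.585), np.float64(-0.092), np.float64(0.072))
(172, np.float64(0.586), np.float64(-0.091), np.float64(0.071))
(171, np.float64(0.584), np.float64(-0.09), np.float64(0.073))
(176, np.float64(0.582), np.float64(-0.09), np.float64(0.072))
```

```bash
python3 -c "
from rig import env
print(env.close_job())"
```

```text
the job is handed in; nothing more can be done
None
```

I turned the hook over the front foot and hung the trowel by its ring. In the last picture the gate looked shut, and the trowel was nearly still when I handed the job in at about 29.5 s; no verdict was returned.

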